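# Set up the jar-labelling bench

## Task

Get the jar-labelling bench ready: mount the paper label roll on the leaning spindle, turning it until its slots drop over the spindle's cross pin and it sits fully home on the seat disc, and gently lay the amber jar on its side, centred along the two bars of the jar rest (lid to either end). Leave both at rest and released, and do not shift or tip the clear jars, the funnel or the scraper.

Things in the scene. Friction and masses are not known exactly. Their poses are not given: they have to be found in the camera images.
- roll: Roll of blank paper labels on a white plastic core, upright, loose, 0.18 to 0.35 kg. Paper 90 mm diameter, from 2 to 56 mm above the origin. Round bore 27.5 mm diameter right through. Origin: centre of its underside; z runs along the bore to the neck. In the core's underside four radial slots, 11 mm wide, 13 mm deep, lie along its +x, -x, +y, -y (it fits every quarter turn).
- neck (a point): The roll's neck, the place to grip: the core stands out of the paper as a round tube of 40 mm outer diameter from 56 to 94 mm above the roll's underside; this point is on the axis at 80 mm.
- seat: Round aluminium seat disc, 86 mm diameter, 8 mm thick, on the fixed roll holder (foot 150 x 120 mm). Origin: centre of the disc's upper face, 55 mm above the worktop. z is the spindle axis, leaning 0.5 rad (29 degrees) from vertical roughly towards the robot (holder yaw within 0.3 rad). Mounted, the roll lies flush on the disc, its origin on this one.
- spindle_tip (a point): Tip of the steel spindle, on the seat's z axis 114 mm from the disc. The spindle is 24 mm in diameter up to 94 mm, then tapers to 10 mm at the tip. A brake holds it against turning up to about 1.5 N m.
- pin (a point): Middle of the brass cross pin through the spindle, 7 mm above the disc; 6 mm thick, 52 mm end to end. Its direction about the axis differs every time and is not reported. With the slots off the pin the roll stops 10 mm above the disc; pressed lightly (5 to 25 N) and turned up to a quarter turn, it drops over the pin once within about 5 degrees.
- amber_jar: Closed amber glass jar with a steel lid, standing upright, loose, 0.2 to 0.42 kg. 60 mm diameter glass up to 84 mm, lid 58 mm diameter from 89 mm to the top at 110 mm. Origin: centre of its underside; z points to the lid.
- jar_mid (a point): The middle of the amber jar, on its axis 55 mm above its underside.
- jar_rest: Jar rest, fixed (yaw within 0.35 rad): two parallel black bars on low blue frames. Bars 110 mm long along its x, 16 mm diameter, their axes at y = -20 and +20 mm and 50 mm above the worktop; frames and foot are 50 mm wide in y, foot 120 mm long. Origin: centre of its underside on the worktop. A jar lying in it has its axis along x, y = 0, 82 mm above the worktop.
- jam_jar0: Empty clear glass jam jar, open, 68 mm across, 90 mm tall, standing upright; a bystander to leave alone. Origin: centre of its underside.
- jam_jar1: Empty clear glass jam jar, open, 68 mm across, 90 mm tall, standing upright; a bystander to leave alone. Origin: centre of its underside.
- jam_jar2: Empty clear glass jam jar, open, 68 mm across, 90 mm tall, standing upright; a bystander to leave alone. Origin: centre of its underside.
- funnel: Blue plastic funnel standing mouth down, 100 mm across, 110 mm tall; a bystander to leave alone. Origin: centre of its underside.
- scraper: Small wooden scraper lying flat, 180 mm long; a bystander to leave alone. Origin: underside at its middle, x along its length.
There are look-alikes about, which are no part of the job. Leave any purple look-alike of the jar_rest alone.

How it is judged (in metres and radians):
At the end, for the whole second after the job is handed in: Roll on the spindle, neck up, keyed, underside on the seat disc (4 mm along the axis, 6 mm in all, 0.08 rad). Amber jar lying on both bars: axis along them within 0.12 rad, middle within 25 mm lengthwise, 7 mm sideways, 76 to 89 mm high. Both released, under 0.02 m/s (z of roll in the frame of seat between -0.004 and 0.004 m and distance between roll and seat below 0.006 m and angle between the z axis of roll and the z axis of seat, either way round below 0.08 rad and angle between roll's own z axis and vertical below 1 rad and angle between the z axis of amber_jar and the x axis of jar_rest, either way round below 0.12 rad and x of jar_mid in the frame of jar_rest between -0.025 and 0.025 m and y of jar_mid in the frame of jar_rest between -0.007 and 0.007 m and z of jar_mid in the frame of jar_rest between 0.076 and 0.089 m and linear speed of each of roll, amber_jar below 0.02 m/s); the robot touches nothing.
It fails at once if a clear jar, the funnel or the scraper is shifted by more than 30 mm, or one of the standing ones tipped over (distance of any of jam_jar0, jam_jar1, jam_jar2, funnel, scraper from where it was at the start of the episode above 0.03 m or angle between any of jam_jar0, jam_jar1, jam_jar2, funnel's own z axis and vertical above 0.5 rad).
It fails at once if the amber jar strikes the jar rest with more than 160 N (dropped from over about 20 mm, or banged down) (contact force between amber_jar and jar_rest above 160 N).
It also fails if it takes over 70 s, if anything falls off the work surface, if the arm or the gripper's body presses on something with over 40 N, if the wrist force passes 120 N, or if a joint passes its speed limit or range.

## Robot

A 6-joint arm with a two-finger parallel gripper is mounted at the origin on the work surface. World frame = base frame: x ahead of the robot, y to its left, z up, the work surface at z = 0. Lengths are in mm, angles in rad, forces in N, time in s.
With the tool pointing down it reaches from about 350 to 775 mm from the base axis. Payload 7.3 kg.
Tool frame: the origin (TCP) lies on the front face of the gripper's body, between the roots of the fingers; the fingertips stand 66 mm ahead of it and the grasp point (between the pads) lies 47 mm ahead of it (bot.tip_extent is the distance from the TCP to the fingertips, in mm); z points along the fingers, y is the line along which they close (so a half turn about z gives the same grasp; the last joint's range is limited). The gripper opens to 92 mm and grips with 3 to 60 N. Pads are 19 mm wide; open, the fingers measure 130 mm over their backs; the gripper's body (75 mm by 190 mm) begins 47 mm behind the grasp point.
Start: joints at [-1.246, 0.342, 1.524, -0, 1.275, -0.146], TCP at [238.162, -467.886, 292.241] pointing down, gripper open.
Joint ranges: [-2.53, 2.53], [-0.77, 2.02], [0.04, 2.7], [-1, 4.14], [0.28, 2.66], [-3.11, 3.11]. Speed limits (rad/s): [2.57, 2.57, 3.14, 3.14, 3.14, 3.14].

## Interface

Orientations are given as [roll, pitch, yaw] about the fixed x, y, z axes, in that order (R = Rz(yaw) Ry(pitch) Rx(roll)).
In Python, from plant import readout, viewer, order, bot gives the robot as it stands.
- The arm moves only by the shell command python3 -m creep 'ROWS'. ROWS is text: rows parted by semicolons, each of 7 numbers parted by spaces: the shift along the world's x, y, z in m, then the turn, a rotation vector about the world's x, y, z in rad, then the opening in per cent of the stroke, from 0 (shut) to 100 (fully open). A call has 1 to 8 rows; each row shifts and turns the commanded pose from where the row before left it; what a row does not reach is not made up. A row lasts 1/12 s, in which the tool goes at most 41.7 mm and 7.16 degrees, less where a joint would pass 70% of its speed; a pose out of reach is approached as far as the arm can. A call is refused whole if a number of a shift passes 0.0417 or a number of a turn 0.125, either way. A call with a gripper value outside its range is refused whole. The fingers move at their own pace and stop on an object; the grip force is fixed at half the most. Time passes only in rows, so rows that do not move let the fingers close. It gives the time, the measured TCP pose, the force, the opening and the grip force at its end, in the units of the state.
- readout.get_obs(): the state, without advancing time (a new reading comes with each control period).
- viewer.capture(name): name is "scene" or "top"; returns the picture (480x640x3 uint8, red, green, blue); there is no depth.
- viewer.camera_info(name): a dict with "fx", "fy", "cx", "cy" (pixels), "D" ([k1, k2, p1, p2, k3] as OpenCV has them; the pictures are not rectified), "origin" and "rotation" of the camera in the world. Camera axes: x right, y up, looking along -z (the intrinsics and any distortion apply to the point x, -y, -z); pixel columns grow to the right and rows downward; lengths in mm; the calibration is good to about 2 mm. A picture is of the moment at which its call begins. camera_info takes no time and is no camera call.
- order.close_job(): hands the job in; it is judged then, once.
The state is a dict: "time": time; "joint_positions": joint angles; "dq": joint speeds; "tau": joint torques, N m; "tool_pos": TCP position; "tcp_rot": TCP orientation; "contact_force": force on the tool from outside, world axes, zero at the start; "moment": the same for the moment, N m; "grip_width": finger opening in mm; "finger_force": force on a finger pad.
Only numpy, scipy, OpenCV 4.12 (cv2) and the standard library are available. Lean on these libraries where they do the work, as an engineer would, in place of code of your own. Each camera call takes 0.05 s, during which the arm holds its last target. There are 200 camera calls.

## Working session

There is one attempt and no reset: what is moved stays moved. The work goes in short steps, Python scripts to look and compute and a shell command to move; the robot and the scene stay as the last step left them, time stands still between calls to the robot, and variables do not carry over. Pictures are saved under pics/ and viewed, at most 10 in all, crops included, and the job is handed in when it is done.

```bash
mkdir -p pics; ls; python3 - <<'E'
from plant import readout, viewer, order, bot
import cv2
o=readout.get_obs(); print(o)
for n in ("scene","top"):
    im=viewer.capture(n); cv2.imwrite(f"pics/{n}0.png",im[:,:,::-1]); print(n,viewer.camera_info(n))
E
```

```text
pics
{'time': 0.0, 'joint_positions': array([-1.24601088e+00,  3.42705365e-01,  1.52504928e+00,  1.23074055e-05,
        1.27540838e+00, -1.46001008e-01]), 'dq': array([-3.94448780e-04, -4.04658126e-04,  3.46253356e-04,  7.76487438e-04,
        2.30751777e-03, -7.16846882e-05]), 'tau': array([ 1.21666184e-03, -4.31237590e+01, -2.44220281e+01,  7.19204312e-02,
        5.58879878e-02, -1.19959509e-04]), 'tool_pos': array([ 238.05101605, -467.56500881,  291.54264078]), 'tcp_rot': array([-3.14004069e+00, -2.40106826e-04,  4.70782680e-01]), 'contact_force': array([0.15624903, 0.0426356 , 0.30204146]), 'moment': array([0.01627351, 0.01269359, 0.03892286]), 'finger_force': 0.0, 'grip_width': 91.93606247610815}
scene {'fx': 579.6644722855513, 'fy': 579.6644722855513, 'cx': 317.109431332027, 'cy': 231.3009300272329, 'D': array([-0.05424495,  0.        ,  0.        ,  0.        ,  0.        ]), 'origin': array([1715.80680088, -449.86571784,  905.33222853]), 'rotation': array([1.02283597, 0.01245651, 1.24426236])}
top {'fx': 501.82742844300714, 'fy': 501.82742844300714, 'cx': 318.2614356320993, 'cy': 242.69865025691635, 'D': array([-0.09090089,  0.        ,  0.        ,  0.        ,  0.        ]), 'origin': array([ 424.99361702,  -76.92237671, 1431.07912435]), 'rotation': array([ 3.98643440e-02,  3.39149482e-05, -1.59298119e+00])}
```

View pics/scene0.png

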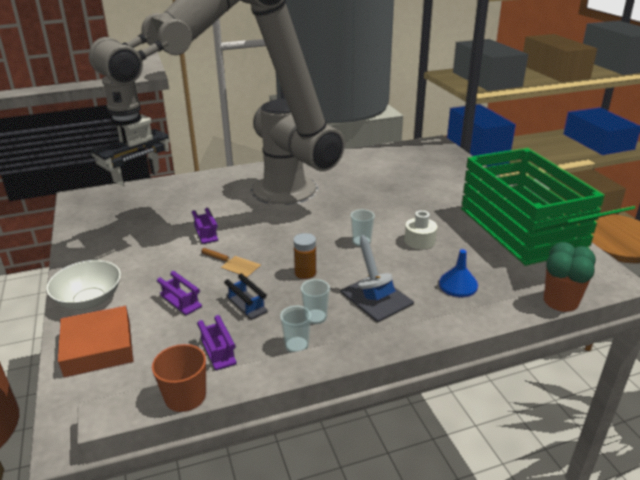

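View pics/top0.png

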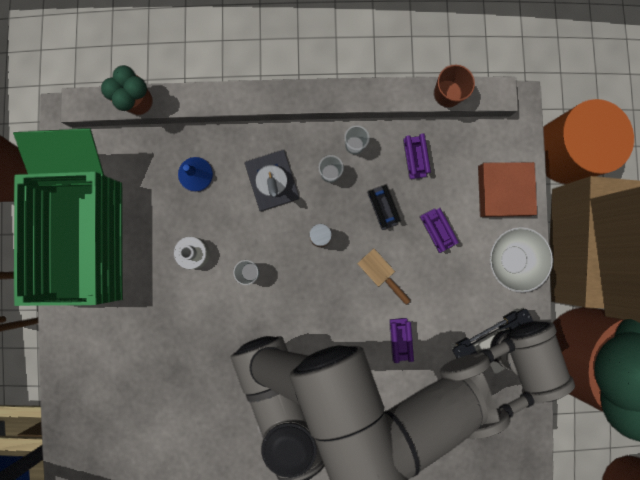

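```bash
python3 - <<'E'
import cv2
im=cv2.imread("pics/top0.png")[115:300,155:420]; cv2.imwrite("pics/topc.png",cv2.resize(im,None,fx=3,fy=3,interpolation=cv2.INTER_CUBIC))
im=cv2.imread("pics/scene0.png")[195:360,190:450]; cv2.imwrite("pics/scenec.png",cv2.resize(im,None,fx=3,fy=3,interpolation=cv2.INTER_CUBIC))
E
```

```text
(no output)
```

View pics/topc.png

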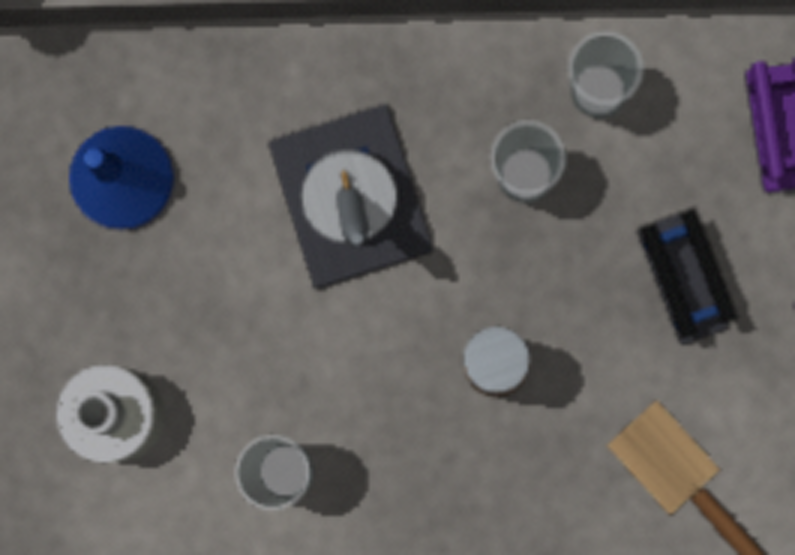

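View pics/scenec.png

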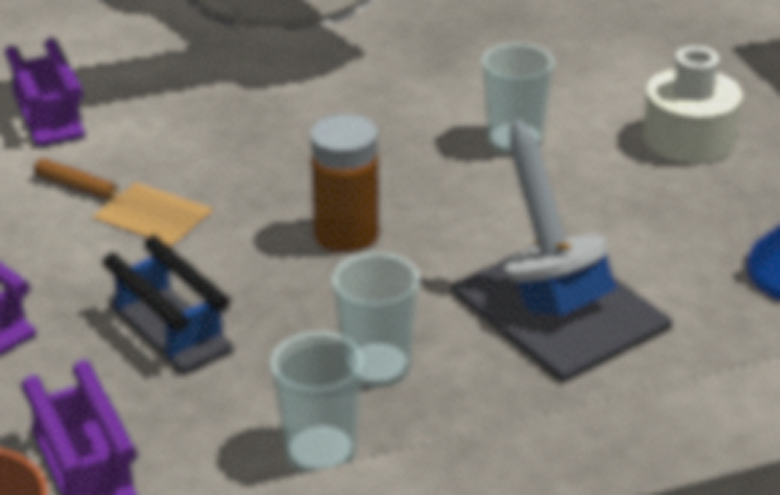

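```bash
cat > h.py <<'E'
import numpy as np, cv2
from scipy.spatial.transform import Rotation as R
from scipy.optimize import least_squares
from plant import readout, viewer, order, bot
C={n:viewer.camera_info(n) for n in("scene","top")}
def K(c): return np.array([[c['fx'],0,c['cx']],[0,c['fy'],c['cy']],[0,0,1]])
def rot(c): return R.from_euler('xyz',c['rotation']).as_matrix()
def ray(n,uv):
    c=C[n]; x,y=cv2.undistortPoints(np.array([[uv]],float),K(c),c['D'])[0,0]
    return c['origin'],rot(c)@[x,-y,-1]
def onz(n,uv,z):
    o,d=ray(n,uv); return o+d*(z-o[2])/d[2]
def proj(n,p):
    c=C[n]; q=(np.atleast_2d(p)-c['origin'])@rot(c)*[1,-1,-1]
    return cv2.projectPoints(q,np.zeros(3),np.zeros(3),K(c),c['D'])[0][:,0]
E
python3 - <<'E'
from h import *
np.set_printoptions(precision=1,suppress=True)
t=lambda u,v:((u+.5)/3-.5+155,(v+.5)/3-.5+115)
s=lambda u,v:((u+.5)/3-.5+190,(v+.5)/3-.5+195)
T=lambda u,v,z:onz("top",t(u,v),z); S=lambda u,v,z:onz("scene",s(u,v),z)
print("seat T",T(349,197,55),"S",S(557,256,55))
a,b=T(354,236,153),S(521,128,153)
print("tip T",a,"S",b)
f=[T(*p,8) for p in((271,143),(388,105),(433,250),(318,289))]
print("foot",np.mean(f,0),[np.linalg.norm(f[i]-f[i-1]) for i in range(4)]); e=f[0]+f[1]-f[2]-f[3]; print("yaw foot long",np.arctan2(e[1],e[0]))
print("roll top",T(97,412,94),"paper",T(105,413,56),"S neck",S(697,57,94))
print("jar",T(497,360,110),"S", S(344,133,110))
L=[T(645,229,56),T(688,338,56)];Rr=[T(691,213,56),T(732,321,56)]
print("rest",np.mean(L+Rr,0),[np.arctan2(*(q[0]-q[1])[1::-1]) for q in (L,Rr)],np.linalg.norm(L[0]-L[1]))
L=[S(110,262,55),S(178,323,55)];Rr=[S(152,243,55),S(223,302,55)]
print("restS",np.mean(L+Rr,0),[np.arctan2(*(q[0]-q[1])[1::-1]) for q in (L,Rr)],np.linalg.norm(L[0]-L[1]))
print("jams",T(605,68,90),T(528,158,90),T(273,472,90),"funnel",T(122,178,0), "scraper blade",T(665,457,8))
# spindle pointing
E
```

```text
seat T [655.2  48.7  55. ] S [660.5  48.3  55. ]
tip T [605.2  36.  153. ] S [610.4  34.  153. ]
foot [663.6  49.7   8. ] [np.float64(147.68672796999851), np.float64(117.63973967381949), np.float64(146.24039555666306), np.float64(115.3551291566691)]
yaw foot long 0.28704692959378425
roll top [461.2 274.4  94. ] paper [461.1 276.9  56. ] S neck [463.5 275.9  94. ]
jar [498.7 -84.  110. ] S [503.1 -84.4 110. ]
rest [ 575.9 -262.4   56. ] [np.float64(0.3478682580347223), np.float64(0.33357741485315245)] 107.75054352393265
restS [ 586.  -264.5   55. ] [np.float64(-2.799031826889573), np.float64(-2.787145109225696)] 103.76268193740354
jams [ 761.8 -187.5   90. ] [ 681.1 -116.    90. ] [404.4 117.8  90. ] funnel [688.6 272.7   0. ] scraper blade [ 409.1 -241.3    8. ]
```

```bash
python3 -c "
from plant import bot;print([d for d in dir(bot) if d[0]!='_'])"
R=".0112 .0372 0 0 0 .055 100"
python3 -m creep '.0112 .0372 0 0 0 .055 100;.0112 .0372 0 0 0 .055 100;.0112 .0372 0 0 0 .055 100;.0112 .0372 0 0 0 .055 100;.0112 .0372 0 0 0 .055 100;.0112 .0372 0 0 0 .055 100;.0112 .0372 0 0 0 .055 100;.0112 .0372 0 0 0 .055 100'
python3 -m creep '.0112 .0372 0 0 0 .055 100;.0112 .0372 0 0 0 .055 100;.0112 .0372 0 0 0 .055 100;.0112 .0372 0 0 0 .055 100;.0112 .0372 0 0 0 .055 100;.0112 .0372 0 0 0 .055 100;.0112 .0372 0 0 0 .055 100;.0112 .0372 0 0 0 .055 100'
python3 -m creep '.0112 .0372 0 0 0 .055 100;.0112 .0372 0 0 0 .055 100;.0112 .0372 0 0 0 .055 100;.0112 .0372 0 0 0 .055 100;0 0 0 0 0 0 100;0 0 0 0 0 0 100'
```

```text
['Unreachable', 'tip_extent']
time: 0.77
tool_pos: [327.6, -168.4, 292.1]
tcp_rot: [-3.141, -0.0, 0.913]
contact_force: [0.6, 0.1, 0.6]
grip_width: 91.8
finger_force: 0.0
time: 1.43
tool_pos: [417.3, 129.4, 292.1]
tcp_rot: [-3.142, 0.0, 1.354]
contact_force: [0.7, -1.4, -0.2]
grip_width: 91.8
finger_force: 0.0
time: 1.93
tool_pos: [461.9, 277.6, 291.1]
tcp_rot: [-3.14, 0.001, 1.574]
contact_force: [-0.2, -0.7, 0.4]
grip_width: 91.7
finger_force: 0.0
```

```bash

python3 -m creep '0 0 -.04 0 0 0 100;0 0 -.04 0 0 0 100;0 0 -.04 0 0 0 100;0 0 -.03 0 0 0 100;0 0 -.0125 0 0 0 100;0 0 0 0 0 0 45;0 0 0 0 0 0 38;0 0 0 0 0 0 38'
python3 -m creep '0 0 0 0 0 0 0;0 0 0 0 0 0 0;0 0 0 0 0 0 0;0 0 0 0 0 0 0'
```

```text
time: 2.6
tool_pos: [462.9, 275.8, 131.2]
tcp_rot: [3.139, -0.001, 1.57]
contact_force: [0.4, -0.3, -0.4]
grip_width: 76.3
finger_force: 0.0
time: 2.93
tool_pos: [462.4, 276.2, 130.5]
tcp_rot: [3.14, -0.0, 1.571]
contact_force: [-0.5, -0.5, -0.4]
grip_width: 49.6
finger_force: 0.0
```

```bash

python3 -m creep '0 0 0 0 0 0 0;0 0 0 0 0 0 0;0 0 0 0 0 0 0;0 0 0 0 0 0 0'
python3 -m creep '0 0 -.003 0 0 0 75;0 0 0 0 0 0 75;0 0 0 0 0 0 75;0 0 0 0 0 -.12 75;0 0 0 0 0 -.12 75;0 0 0 0 0 -.12 75;0 0 0 0 0 -.12 75;0 0 0 0 0 -.12 75'
python3 -m creep '0 0 0 0 0 -.12 75;0 0 0 0 0 -.12 75;0 0 0 0 0 -.12 75;0 0 0 0 0 -.12 75;0 0 0 0 0 -.12 75;0 0 0 0 0 -.12 0;0 0 0 0 0 -.12 0;0 0 0 0 0 -.12 0'
python3 -m creep '0 0 0 0 0 0 0;0 0 0 0 0 0 0;0 0 0 0 0 0 0;0 0 0 0 0 0 0'
```

```text
time: 3.27
tool_pos: [461.9, 276.2, 129.9]
tcp_rot: [-3.141, 0.0, 1.571]
contact_force: [-2.7, 0.4, 3.8]
grip_width: 39.8
finger_force: 30.0
time: 3.93
tool_pos: [462.5, 276.1, 126.7]
tcp_rot: [3.141, -0.0, 0.965]
contact_force: [-0.7, -0.9, 0.2]
grip_width: 69.0
finger_force: 0.0
time: 4.6
tool_pos: [462.5, 276.1, 126.7]
tcp_rot: [3.142, -0.001, 0.005]
contact_force: [0.5, -0.5, 0.5]
grip_width: 53.4
finger_force: 0.0
time: 4.93
tool_pos: [462.3, 276.3, 126.7]
tcp_rot: [-3.141, -0.0, 0.013]
contact_force: [0.3, 0.9, -0.6]
grip_width: 38.9
finger_force: 29.9
```

```bash
cat > ov.py <<'E'
from h import *
import sys
x,y,a=map(float,sys.argv[1:4])
rx,ry,ra=map(float,sys.argv[4:7])
Rs=R.from_euler('zy',[a,-.5]).as_matrix()  # z leans to -x
o=np.array([x,y,55.])
th=np.linspace(0,2*np.pi,60)
def circ(r,z): return o+np.c_[r*np.cos(th),r*np.sin(th),0*th+z]@Rs.T
rr=np.array([rx,ry,0]);Rr=R.from_euler('z',ra).as_matrix()
def bar(s): return [rr+Rr@[q,s+w,50+v] for q,w,v in((-55,8,0),(55,8,0),(55,0,8),(-55,0,8),(-55,-8,0),(55,-8,0))]
out=[]
for n,b,b2 in(("top",(250,150,310,215),(360,175,410,240)),("scene",(335,225,425,325),(215,265,275,325))):
    im=cv2.imread(f"pics/{n}0.png")
    for (u0,v0,u1,v1),mods in((b,[circ(43,0),circ(12,40),circ(12,94),circ(5,114),circ(12,0)]),(b2,[np.array(bar(s)) for s in(-20,20)])):
        f=300/(v1-v0); f=min(f,400/(u1-u0))
        c=cv2.resize(im[v0:v1,u0:u1],None,fx=f,fy=f,interpolation=cv2.INTER_CUBIC)
        for k,m in enumerate(mods):
            p=(proj(n,m)+.5-[u0,v0])*f
            cv2.polylines(c,[np.int32(p*8)],True,[(0,0,255),(0,255,0),(0,255,0),(0,255,255),(255,0,0)][k],1,cv2.LINE_AA,3)
        out.append(cv2.copyMakeBorder(c,0,300-c.shape[0],0,400-c.shape[1],cv2.BORDER_CONSTANT))
cv2.imwrite(sys.argv[7],np.vstack([np.hstack(out[:2]),np.hstack(out[2:])]))
E
python3 ov.py 657.9 48.5 .27 580 -263 .34 pics/ov1.png
```

```text
(no output)
```

View pics/ov1.png

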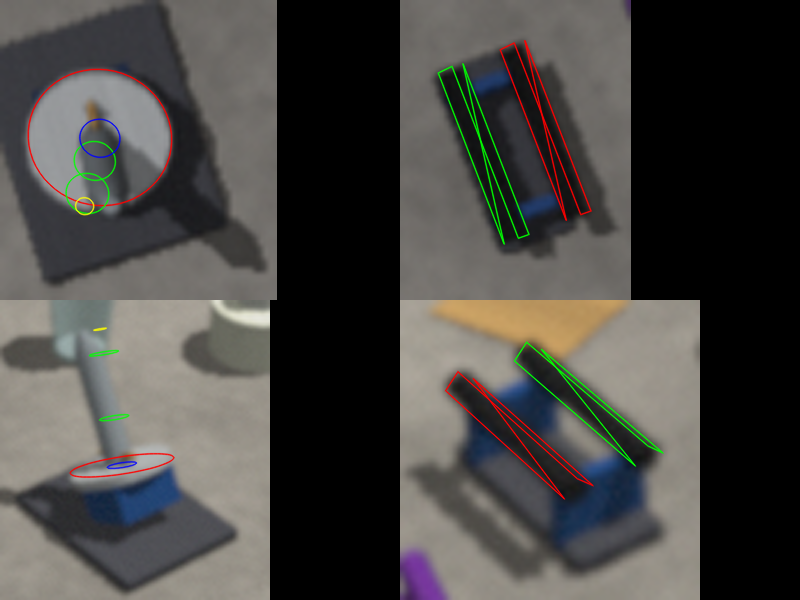

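```bash
sed -i "s/'zy'/'ZY'/; s/((-55,8,0),(55,8,0),(55,0,8),(-55,0,8),(-55,-8,0),(55,-8,0))/((-55,8,0),(55,8,0),(55,0,8),(55,-8,0),(-55,-8,0),(-55,0,8))/" ov.py
python3 ov.py 657.9 48.5 .27 579 -263 .34 pics/ov2.png
```

```text
(no output)
```

View pics/ov2.png

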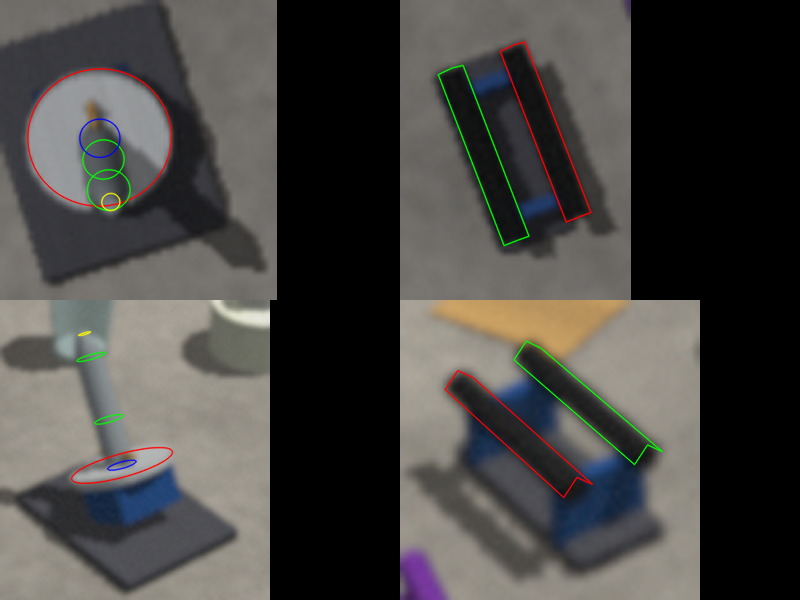

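```bash

python3 -m creep '0 0 .01 0 0 0 0;0 0 .03 0 0 0 0;0 0 .04 0 0 0 0;0 0 .04 0 0 0 0;0 0 .04 0 0 0 0'
python3 -m creep '.0096 -.0326 -.0008 0 0 0 0;.0096 -.0326 -.0008 0 0 0 0;.0096 -.0326 -.0008 0 0 0 0;.0096 -.0326 -.0008 .0333 -.1205 0 0;.0096 -.0326 -.0008 .0333 -.1205 0 0;.0096 -.0326 -.0008 .0333 -.1205 0 0;.0096 -.0326 -.0008 .0333 -.1205 0 0;.0096 -.0326 -.0008 0 0 0 0'
python3 -m creep '0 0 0 0 0 0 0;0 0 0 0 0 0 0;0 0 0 0 0 0 0'
python3 - <<'E'
from h import *
o=readout.get_obs();M=R.from_euler('xyz',o['tcp_rot']).as_matrix();u=-M[:,2];print(o['tool_pos'],u,o['joint_positions'])
a=.27;v=np.array([-.4794*np.cos(a),-.4794*np.sin(a),.8776]);d=o['tool_pos']-[657.9,48.5,55]
print("along",d@v,"off",d-(d@v)*v, "ang",np.arccos(u@v))
for n in("top","scene"): cv2.imwrite(f"pics/{n}1.png",viewer.capture(n)[:,:,::-1])
a=cv2.imread("pics/top1.png")[110:260,200:400];b=cv2.imread("pics/scene1.png")[140:290,300:500]
cv2.imwrite("pics/m1.png",np.hstack([cv2.resize(q,(400,300),interpolation=cv2.INTER_CUBIC) for q in(a,b)]))
E
```

```text
time: 5.35
tool_pos: [461.4, 275.7, 288.7]
tcp_rot: [3.141, 0.001, 0.012]
contact_force: [1.4, 1.5, -3.5]
grip_width: 39.1
finger_force: 29.9
time: 6.02
tool_pos: [533.9, 21.3, 278.9]
tcp_rot: [-3.005, -0.459, -0.018]
contact_force: [-0.6, 0.7, -3.0]
grip_width: 38.7
finger_force: 30.0
time: 6.27
tool_pos: [536.9, 22.2, 280.1]
tcp_rot: [-3.006, -0.458, -0.019]
contact_force: [0.1, 0.6, -3.6]
grip_width: 38.6
finger_force: 30.0
[536.93741139  22.21945178 280.13952875] [-0.44030593 -0.12703475  0.88881542] [-0.20356037  0.20293466  1.84007347  0.3380571   0.69907442  1.13823319]
along 256.8315303916789 off [-2.29826262  6.56076944 -0.25582232] ang 0.02433939842273043
```

View pics/m1.png

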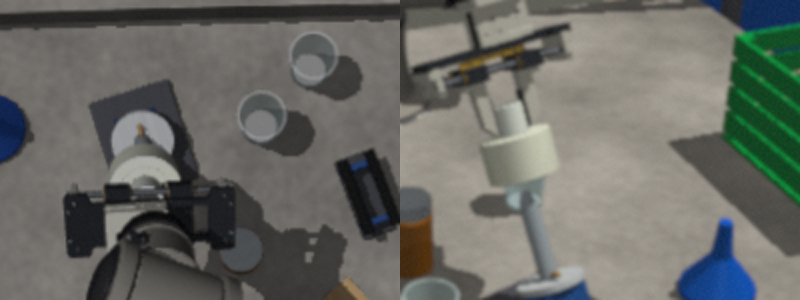

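```bash
cat > st.py <<'E'
from h import *
np.set_printoptions(precision=2,suppress=True)
o=readout.get_obs();M=R.from_euler('xyz',o['tcp_rot']).as_matrix();u=-M[:,2]
a=.27;Rs=R.from_euler('ZY',[a,-.5]).as_matrix();d=(o['tool_pos']-[657.9,48.5,55])@Rs
print("seatframe tcp",d,"underside",d[2]-126.7,"tilt",np.cross(u,Rs[:,2]),"F seat",o['contact_force']@Rs,"M seat",o['moment']@Rs,"q6",o['joint_positions'][5],"w",o['grip_width'],"t",o['time'])
E
python3 -m creep '.0023 -.0066 .0003 .0022 -.0245 0 0;0 0 0 0 0 0 0;0 0 0 0 0 0 0'; python3 st.py
python3 -m creep '.0069 .0019 -.0132 0 0 0 0;.0069 .0019 -.0132 0 0 0 0;0 0 0 0 0 0 0'; python3 st.py
```

```text
time: 6.62
tool_pos: [539.4, 16.5, 280.4]
tcp_rot: [-3.003, -0.483, -0.019]
contact_force: [0.2, -0.8, -4.5]
grip_width: 38.6
finger_force: 30.0
seatframe tcp [  0.37   0.78 256.66] underside 129.96227369750704 tilt [-0.  0. -0.] F seat [-2.2  -0.86 -3.89] M seat [ 0.02  0.59 -0.01] q6 1.092223850230808 w 38.6052942209388 t 6.6167
time: 6.87
tool_pos: [553.1, 20.5, 251.8]
tcp_rot: [-3.002, -0.479, -0.019]
contact_force: [-0.1, -0.3, -4.1]
grip_width: 38.7
finger_force: 30.0
seatframe tcp [ -0.86   0.97 224.77] underside 98.06630679453882 tilt [-0. -0. -0.] F seat [-2.12 -0.24 -3.54] M seat [ 0.01  0.8  -0.03] q6 1.0727651278873516 w 38.70227205788781 t 6.8667
```

```bash

python3 -m creep '.0072 .0011 -.0132 0 0 0 0;0 0 0 0 0 0 0'; python3 st.py
python3 -m creep '.0069 .0019 -.0132 0 0 0 0;0 0 0 0 0 0 0'|tail -3; python3 st.py
```

```text
time: 7.03
tool_pos: [560.4, 21.2, 239.5]
tcp_rot: [-3.002, -0.48, -0.019]
contact_force: [-0.7, -0.4, -3.3]
grip_width: 39.0
finger_force: 30.0
seatframe tcp [ -0.46  -0.33 210.45] underside 83.74501075300442 tilt [-0. -0. -0.] F seat [-2.23 -0.16 -2.51] M seat [ 0.06  0.68 -0.02] q6 1.0591580512602015 w 39.037096366471246 t 7.0333
contact_force: [-0.1, -0.1, -4.1]
grip_width: 39.0
finger_force: 30.0
seatframe tcp [ -0.65  -0.37 195.76] underside 69.05902998135768 tilt [-0. -0. -0.] F seat [-2.06 -0.05 -3.58] M seat [ 0.05  0.61 -0.03] q6 1.0468019272745255 w 39.02304337153454 t 7.2
```

Past the taper with no lateral load. Continue down towards the pin (10 mm).

```bash

python3 -m creep '.0069 .0019 -.0132 0 0 0 0;.0069 .0019 -.0132 0 0 0 0;0 0 0 0 0 0 0'|tail -3; python3 st.py
python3 -m creep '.0069 .0019 -.0132 0 0 0 0;0 0 0 0 0 0 0'|tail -3; python3 st.py
```

```text
contact_force: [-1.3, -0.8, -3.1]
grip_width: 38.9
finger_force: 30.0
seatframe tcp [ -0.64  -0.6  165.69] underside 38.98851740632888 tilt [-0. -0. -0.] F seat [-2.76 -0.47 -2.03] M seat [ 0.03  0.68 -0.06] q6 1.0180583976543351 w 38.85767254683444 t 7.45
contact_force: [0.4, -0.0, -3.8]
grip_width: 38.9
finger_force: 30.0
seatframe tcp [ -0.49  -0.72 151.21] underside 24.511898722310704 tilt [-0. -0. -0.] F seat [-1.45 -0.14 -3.54] M seat [ 0.04  0.62 -0.03] q6 1.0018034525047657 w 38.88773822023765 t 7.6167
```

```bash

python3 -m creep '.0055 .0015 -.0105 0 0 0 0;0 0 0 0 0 0 0'|tail -3; python3 st.py
python3 -m creep '.0014 .0004 -.0026 0 0 0 0;0 0 0 0 0 0 0'|tail -3; python3 st.py
```

```text
contact_force: [-0.2, -0.6, -3.3]
grip_width: 38.5
finger_force: 30.0
seatframe tcp [ -0.13  -0.99 139.38] underside 12.680155195617104 tilt [-0.  0. -0.] F seat [-1.93 -0.49 -2.72] M seat [ 0.02  0.65 -0.01] q6 0.9873917496060237 w 38.525505941646 t 7.7833
contact_force: [-7.9, 0.1, 2.7]
grip_width: 38.8
finger_force: 30.0
seatframe tcp [  0.43  -1.08 137.99] underside 11.294752266578357 tilt [-0.  0. -0.] F seat [-5.36  2.15  5.95] M seat [ 0.28  1.29 -0.05] q6 0.9842684808107941 w 38.77226498876204 t 7.95
```

```bash

python3 -m creep '.0003 .0001 -.0006 0 0 0 0;0 0 0 -.0555 -.0153 .1053 0;0 0 0 -.0555 -.0153 .1053 0;0 0 0 0 0 0 0'|tail -3; python3 st.py
python3 -m creep '0 0 0 -.0555 -.0153 .1053 0;0 0 0 -.0555 -.0153 .1053 0;0 0 0 0 0 0 0'|tail -3; python3 st.py
```

```text
contact_force: [-8.5, 3.4, 7.1]
grip_width: 38.8
finger_force: 30.0
seatframe tcp [  0.59  -0.24 137.68] underside 10.97959799725298 tilt [-0.  0. -0.] F seat [-2.99  5.5   9.74] M seat [1.55 0.9  0.23] q6 0.7369059422149166 w 38.76406565939205 t 8.2833
contact_force: [-4.3, 1.5, -1.7]
grip_width: 38.8
finger_force: 30.0
seatframe tcp [  0.21  -0.45 136.83] underside 10.127324224890188 tilt [-0.  0. -0.] F seat [-4.1   2.65  0.33] M seat [ 0.84  1.03 -0.03] q6 0.4994558363200056 w 38.76593645558789 t 8.5333
```

```bash

python3 -m creep '.0005 .0001 -.0009 -.037 -.0102 .0702 0;0 0 0 0 0 0 0'|tail -3; python3 st.py
python3 -m creep '.0005 .0001 -.0009 -.037 -.0102 .0702 0;0 0 0 0 0 0 0'|tail -3; python3 st.py
```

```text
contact_force: [-4.4, 4.5, 0.2]
grip_width: 38.7
finger_force: 30.0
seatframe tcp [  0.39  -0.12 135.73] underside 9.030520343678447 tilt [-0.  0. -0.] F seat [-2.55  5.46  1.67] M seat [ 1.38  0.82 -0.13] q6 0.4229796265427669 w 38.70808803757911 t 8.7
contact_force: [-5.1, 7.5, 1.2]
grip_width: 39.0
finger_force: 30.0
seatframe tcp [  0.44   0.68 134.97] underside 8.270550289650672 tilt [-0. -0. -0.] F seat [-1.98  8.58  2.41] M seat [ 2.28  0.43 -0.66] q6 0.3428610195636333 w 38.95112418419578 t 8.8667
```

```bash

python3 -m creep '.0007 .0013 -.0026 0 0 0 0;0 0 0 0 0 0 0'|tail -3; python3 st.py
```

```text
contact_force: [1.1, 8.1, -5.4]
grip_width: 39.1
finger_force: 30.0
seatframe tcp [  0.44   1.07 132.05] underside 5.348067610734589 tilt [-0.  0. -0.] F seat [ 0.22  7.56 -6.26] M seat [ 1.66  0.12 -0.72] q6 0.34470503795070384 w 39.13569771341031 t 9.0333
```

```bash

python3 -m creep '.0007 .0012 -.0022 .0185 .005 -.035 0;0 0 0 0 0 0 0'|tail -3; python3 st.py
python3 -m creep '.0009 .0002 -.0018 0 0 0 0;0 0 0 0 0 0 0'|tail -3; python3 st.py
```

```text
contact_force: [-0.4, 4.8, -3.3]
grip_width: 38.9
finger_force: 30.0
seatframe tcp [  0.41   1.04 129.23] underside 2.52924931457828 tilt [-0.  0. -0.] F seat [-0.84  4.72 -3.33] M seat [ 0.96  0.19 -0.1 ] q6 0.3827511301860608 w 38.88854202548264 t 9.2
contact_force: [-9.5, 2.0, 8.1]
grip_width: 38.8
finger_force: 30.0
seatframe tcp [  0.24   0.83 128.14] underside 1.4365954662997211 tilt [-0.  0. -0.] F seat [-3.71  4.48 11.24] M seat [ 1.    0.97 -0.22] q6 0.37586239124196075 w 38.83758865875432 t 9.3667
```

```bash

python3 -m creep '0 0 0 0 0 0 100;0 0 0 0 0 0 100;0 0 0 0 0 0 100;0 0 0 0 0 0 100;0 0 0 0 0 0 100;0 0 0 0 0 0 100'|tail -3; python3 st.py
python3 -m creep '-.0139 -.0038 .0263 0 0 0 100;-.0139 -.0038 .0263 0 0 0 100;-.0139 -.0038 .0263 0 0 0 100;-.0139 -.0038 .0263 0 0 0 100;0 0 0 0 0 0 100'; python3 - <<'E'
from h import *
print(readout.get_obs()['joint_positions'])
for n in("top","scene"): cv2.imwrite(f"pics/{n}2.png",viewer.capture(n)[:,:,::-1])
a=cv2.imread("pics/top2.png")[110:260,200:400];b=cv2.imread("pics/scene2.png")[170:320,280:480]
cv2.imwrite("pics/m2.png",np.hstack([cv2.resize(q,(400,300),interpolation=cv2.INTER_CUBIC) for q in(a,b)]))
E
```

```text
contact_force: [0.1, 0.1, -0.1]
grip_width: 74.4
finger_force: 0.0
seatframe tcp [ -0.24   0.45 126.69] underside -0.01285964834164588 tilt [-0.  0. -0.] F seat [ 0.07  0.08 -0.17] M seat [-0.    0.27 -0.08] q6 0.3745368033490568 w 74.37039121959741 t 9.8667
time: 10.28
tool_pos: [543.5, 17.1, 276.5]
tcp_rot: [2.953, -0.475, 0.66]
contact_force: [1.6, -0.2, 0.2]
grip_width: 91.6
finger_force: 0.0
[-0.21623755  0.21072749  1.85361567  0.37931062  0.65351883  0.48673361]
```

View pics/m2.png

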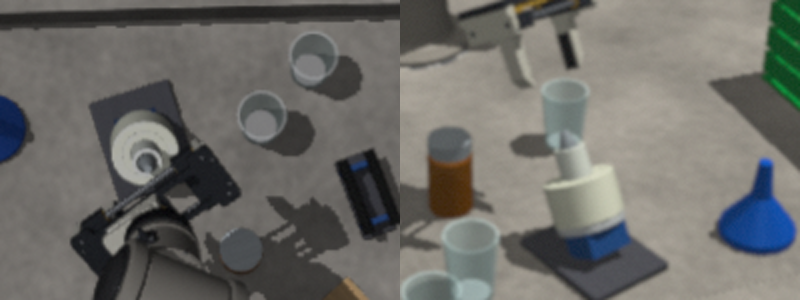

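```bash
cat > go.py <<'E'
from h import *
import sys
# target x y z yaw tilt -> remaining shift (m) and rotvec
x,y,z,yaw,t=map(float,sys.argv[1:6]); np.set_printoptions(precision=4,suppress=True)
o=readout.get_obs(); A=R.from_euler('xyz',o['tcp_rot']); B=R.from_euler('z',yaw)*R.from_euler('y',t)*R.from_euler('x',np.pi)
w=(B*A.inv()).as_rotvec()
print("shift",(np.array([x,y,z])-o['tool_pos'])/1000,"rot",w,"n",np.linalg.norm(w)/.124,"q",o['joint_positions'],"F",o['contact_force'],"t",o['time'],"w",o['grip_width'])
E
python3 go.py 534.3 -92.7 270 -.25 .82
```

```text
shift [-0.0091 -0.1101 -0.0024] rot [-0.073   1.344  -0.8068] n 12.655663988800294 q [-0.2154  0.217   1.8563  0.3806  0.65    0.4854] F [ 0.8032  0.2608 -0.5474] t 10.3833 w 92.00013886880335
```

```bash

python3 -m creep '-.0007 -.0079 .004 -.0052 .096 -.0576 100;-.0007 -.0079 .004 -.0052 .096 -.0576 100;-.0007 -.0079 .004 -.0052 .096 -.0576 100;-.0007 -.0079 .004 -.0052 .096 -.0576 100;-.0007 -.0079 .002 -.0052 .096 -.0576 100;-.0007 -.0079 .002 -.0052 .096 -.0576 100;-.0007 -.0079 .002 -.0052 .096 -.0576 100'>/dev/null
python3 -m creep '-.0007 -.0079 0 -.0052 .096 -.0576 100;-.0007 -.0079 0 -.0052 .096 -.0576 100;-.0007 -.0079 0 -.0052 .096 -.0576 100;-.0007 -.0079 0 -.0052 .096 -.0576 100;-.0007 -.0079 0 -.0052 .096 -.0576 100;-.0007 -.0079 0 -.0052 .096 -.0576 100;-.0007 -.0079 0 -.0052 .096 -.0576 100;0 0 0 0 0 0 100'
python3 go.py 534.3 -92.7 270 -.25 .82
```

```text
time: 11.63
tool_pos: [533.8, -94.6, 288.1]
tcp_rot: [-3.14, 0.833, -0.254]
contact_force: [0.7, -1.1, -1.7]
grip_width: 91.9
finger_force: 0.0
shift [ 0.0005  0.0019 -0.0181] rot [-0.0041 -0.0122  0.0053] n 0.11241505521063928 q [-0.3011  0.7946  0.9721 -0.0413  2.2069  1.5148] F [ 0.7341 -1.1213 -1.6923] t 11.6333 w 91.91403707146205
```

```bash

python3 -m creep '.0005 .0019 -.03 -.0041 -.0122 .0053 100;0 0 -.03 0 0 0 100;0 0 -.03 0 0 0 100;0 0 -.03 0 0 0 100;0 0 -.02 0 0 0 100;0 0 -.018 0 0 0 100;0 0 -.018 0 0 0 100;0 0 0 0 0 0 100'
python3 go.py 534.3 -92.7 112 -.25 .82; python3 - <<'E'
from h import *
for n in("top","scene"): cv2.imwrite(f"pics/{n}3.png",viewer.capture(n)[:,:,::-1])
a=cv2.imread("pics/top3.png")[150:300,250:450];b=cv2.imread("pics/scene3.png")[190:340,220:420]
cv2.imwrite("pics/m3.png",np.hstack([cv2.resize(q,(400,300),interpolation=cv2.INTER_CUBIC) for q in(a,b)]))
E
```

```text
time: 12.3
tool_pos: [532.7, -89.9, 113.2]
tcp_rot: [-3.138, 0.813, -0.241]
contact_force: [-0.6, -0.1, -0.9]
grip_width: 92.2
finger_force: 0.0
shift [ 0.0016 -0.0028 -0.0012] rot [-0.0007  0.0076 -0.006 ] n 0.07814982794614435 q [-0.2931  0.9537  1.137  -0.0354  1.863   1.525 ] F [-0.6426 -0.1055 -0.9364] t 12.3 w 92.21500871921877
```

View pics/m3.png

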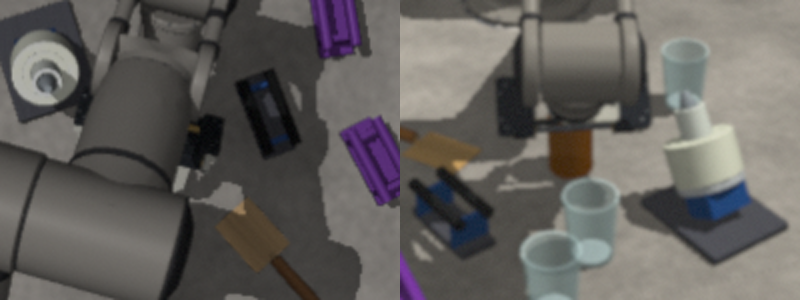

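Jar sits between the fingers, no contact; roll still home. Grip and lift.

```bash

python3 -m creep '.0016 -.0026 -.001 0 .0076 -.006 0;0 0 0 0 0 0 0;0 0 0 0 0 0 0;0 0 0 0 0 0 0;0 0 0 0 0 0 0;0 0 0 0 0 0 0;0 0 0 0 0 0 0;0 0 0 0 0 0 0'; python3 go.py 534.3 -92.7 112 -.25 .82
python3 -m creep '0 0 .01 0 0 0 0;0 0 .03 0 0 0 0;0 0 .03 0 0 0 0;0 0 .03 0 0 0 0;0 0 .03 0 0 0 0;0 0 0 0 0 0 0'; python3 go.py 550 -270 240 .34 -.75
```

```text
time: 13.07
tool_pos: [535.6, -93.5, 116.6]
tcp_rot: [3.14, 0.816, -0.253]
contact_force: [0.2, 0.2, 3.6]
grip_width: 58.6
finger_force: 30.0
shift [-0.0013  0.0008 -0.0046] rot [0.0019 0.0035 0.0022] n 0.0369278074722239 q [-0.2979  0.9572  1.1199 -0.0357  1.8799  1.5293] F [0.1528 0.1873 3.5601] t 13.0667 w 58.64663979451493
time: 13.57
tool_pos: [536.6, -94.0, 252.3]
tcp_rot: [3.139, 0.807, -0.254]
contact_force: [0.6, -0.8, -2.6]
grip_width: 58.9
finger_force: 30.0
shift [ 0.0134 -0.176  -0.0123] rot [ 0.0706 -1.5742  0.4676] n 13.25575590505306 q [-0.298   0.8144  1.0185 -0.0402  2.1146  1.5196] F [ 0.6395 -0.799  -2.6268] t 13.5667 w 58.86535735892983
```

```bash

python3 -m creep '-.001 -.0136 0 .005 -.1124 .0334 0;-.001 -.0136 0 .005 -.1124 .0334 0;-.001 -.0136 0 .005 -.1124 .0334 0;-.001 -.0136 0 .005 -.1124 .0334 0;-.001 -.0136 0 .005 -.1124 .0334 0;-.001 -.0136 0 .005 -.1124 .0334 0;-.001 -.0136 0 .005 -.1124 .0334 0;-.001 -.0136 0 .005 -.1124 .0334 0'
python3 -m creep '-.001 -.0136 0 .005 -.1124 .0334 0;-.001 -.0136 0 .005 -.1124 .0334 0;-.001 -.0136 0 .005 -.1124 .0334 0;-.001 -.0136 0 .005 -.1124 .0334 0;-.001 -.0136 0 .005 -.1124 .0334 0;-.001 -.0136 0 .005 -.1124 .0334 0;0 0 0 0 0 0 0;0 0 0 0 0 0 0'
python3 go.py 521.9 -283.9 216 .34 -.755
```

```text
time: 14.23
tool_pos: [527.0, -202.8, 246.1]
tcp_rot: [-3.024, -0.079, 0.084]
contact_force: [0.3, -0.4, -4.2]
grip_width: 58.7
finger_force: 30.0
time: 14.9
tool_pos: [520.7, -278.6, 244.3]
tcp_rot: [-3.116, -0.696, 0.311]
contact_force: [-0.8, 0.3, -4.2]
grip_width: 58.7
finger_force: 30.0
shift [ 0.0012 -0.0053 -0.0283] rot [ 0.0003 -0.0618  0.0115] n 0.5072904441466602 q [-0.8911  0.4097  1.7489  0.8594  0.9306 -0.1574] F [-0.7588  0.2659 -4.1804] t 14.9 w 58.65466678397205
```

```bash

python3 -m creep '.0012 -.0053 -.028 .0003 -.0618 .0115 0;0 0 -.02 0 0 0 0;0 0 -.02 0 0 0 0;0 0 -.015 0 0 0 0;0 0 0 0 0 0 0;0 0 0 0 0 0 0'
python3 go.py 521.9 -283.9 140 .34 -.755
python3 - <<'E'
from h import *
o=readout.get_obs();M=R.from_euler('xyz',o['tcp_rot']).as_matrix();g=o['tool_pos']+47*M[:,2]
# jar axis (to lid) in tool frame: was vertical at pick
P=R.from_euler('xyz',[3.14,.816,-.253]).as_matrix(); zl=M@(P.T@[0,0,1]); print("lid dir",zl,"grasp",g,"mid",g-29.6*zl)
base=g-84.6*zl; e1=np.cross(zl,[0,0,1]);e1/=np.linalg.norm(e1);e2=np.cross(zl,e1)
th=np.linspace(0,2*np.pi,50); cc=lambda h,r: base+h*zl+r*(np.cos(th)[:,None]*e1+np.sin(th)[:,None]*e2)
rr=np.array([580,-263.3,0]);Rr=R.from_euler('z',.34).as_matrix();out=[]
for n,(u0,v0) in(("top",(335,160)),("scene",(195,225))):
    im=viewer.capture(n)[:,:,::-1][v0:v0+100,u0:u0+100]; f=4
    c=cv2.resize(im,None,fx=f,fy=f,interpolation=cv2.INTER_CUBIC)
    D=[(cc(0,30),(0,255,0)),(cc(84,30),(0,255,0)),(cc(110,29),(0,255,255))]+[(np.array([rr+Rr@[q,s,58] for q in(-55,55)]),(0,0,255)) for s in(-20,20)]
    for m,col in D: cv2.polylines(c,[np.int32((proj(n,m)+.5-[u0,v0])*f*8)],True,col,1,cv2.LINE_AA,3)
    out.append(c)
cv2.imwrite("pics/m4.png",np.hstack(out))
E
```

```text
time: 15.4
tool_pos: [523.6, -282.3, 162.5]
tcp_rot: [3.139, -0.757, 0.346]
contact_force: [0.3, 0.4, -2.4]
grip_width: 58.7
finger_force: 30.0
shift [-0.0017 -0.0016 -0.0225] rot [ 0.0011  0.0024 -0.0043] n 0.04062738303240534 q [-0.912   0.5487  1.8396  1.0888  0.8278 -0.492 ] F [ 0.2884  0.4337 -2.445 ] t 15.4 w 58.74363499428321
lid dir [-0.94094413 -0.33855562 -0.0020596 ] grasp [ 554.01164913 -271.46928581  128.28360481] mid [ 581.86359528 -261.44803942  128.34456895]
```

View pics/m4.png

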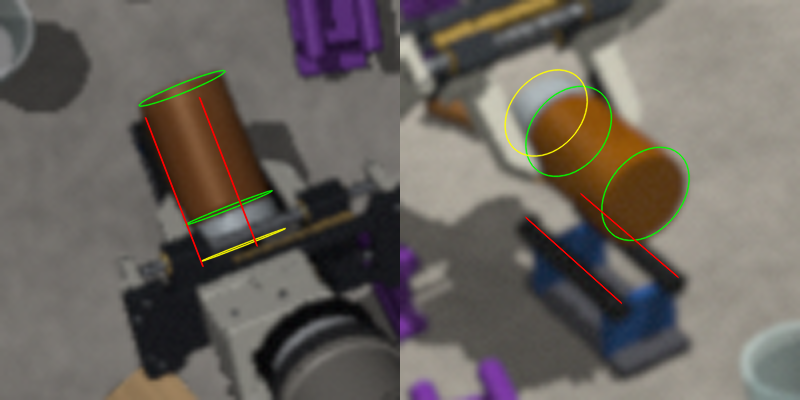

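```bash

python3 -m creep '-.0017 -.0016 -.015 0 0 0 0;0 0 -.013 0 0 0 0;0 0 -.008 0 0 0 0;0 0 0 0 0 0 0;0 0 0 0 0 0 0'
python3 go.py 521.9 -283.9 116.4 .34 -.755
python3 -m creep '0 0 -.003 0 0 0 0;0 0 0 0 0 0 0'
python3 -m creep '0 0 -.003 0 0 0 0;0 0 0 0 0 0 0'
```

```text
time: 15.92
tool_pos: [521.8, -285.1, 127.5]
tcp_rot: [3.135, -0.759, 0.348]
contact_force: [-0.3, -0.3, -2.8]
grip_width: 59.0
finger_force: 30.0
shift [ 0.0001  0.0012 -0.0111] rot [ 0.0033  0.0053 -0.003 ] n 0.05576258676078728 q [-0.9186  0.6116  1.861   1.1624  0.7938 -0.6037] F [-0.3456 -0.3265 -2.8496] t 15.9167 w 59.04830283011785
time: 16.08
tool_pos: [521.7, -285.3, 124.3]
tcp_rot: [3.134, -0.759, 0.348]
contact_force: [0.3, -0.1, -3.7]
grip_width: 58.6
finger_force: 30.0
time: 16.25
tool_pos: [521.9, -285.4, 121.8]
tcp_rot: [3.133, -0.76, 0.348]
contact_force: [-1.5, 0.8, 1.1]
grip_width: 59.0
finger_force: 30.0
```

```bash

python3 -m creep '0 .0012 -.002 0 0 0 0;0 0 0 0 0 0 0'
python3 -m creep '0 0 -.0015 0 0 0 0;0 0 0 0 0 0 0'; python3 -c "
from h import *;o=readout.get_obs();print(o['moment'],o['contact_force'])"
```

```text
time: 16.42
tool_pos: [522.2, -284.7, 121.4]
tcp_rot: [3.131, -0.762, 0.35]
contact_force: [-6.5, 0.2, 12.6]
grip_width: 58.9
finger_force: 30.0
time: 16.58
tool_pos: [522.2, -284.5, 120.8]
tcp_rot: [3.131, -0.764, 0.351]
contact_force: [-11.8, 0.9, 20.4]
grip_width: 58.8
finger_force: 30.0
[ 0.64495994 -0.45495762  0.65684079] [-11.81196832   0.93078294  20.36434807]
```

```bash

python3 -m creep '0 0 .001 0 0 0 72;0 0 0 0 0 0 74;0 0 0 0 0 0 100;0 0 0 0 0 0 100;0 0 0 0 0 0 100;0 0 0 0 0 0 100;0 0 0 0 0 0 100;0 0 0 0 0 0 100'
python3 - <<'E'
from h import *
o=readout.get_obs();print(o['contact_force'],o['tool_pos'],o['grip_width'])
E
```

```text
time: 17.25
tool_pos: [521.5, -283.8, 118.1]
tcp_rot: [3.136, -0.758, 0.347]
contact_force: [-0.3, 0.8, -0.2]
grip_width: 91.8
finger_force: 0.0
[-0.29946479  0.81724133 -0.22782057] [ 521.54911153 -283.83159915  118.14102473] 91.8420261801256
```

```bash

python3 -m creep '-.0096 -.0034 .011 0 0 0 100;-.019 -.0068 .022 0 0 0 100;-.019 -.0068 .022 0 0 0 100;-.019 -.0068 .022 0 0 0 100;-.019 -.0068 .022 0 0 0 100;-.019 -.0068 .022 0 0 0 100;-.019 -.0068 .022 0 0 0 100;0 0 .03 0 0 0 100'
python3 -m creep '-.01 0 .035 0 0 0 100;-.02 0 .035 0 0 0 100;-.02 0 .035 0 0 0 100;0 0 0 0 0 0 100;0 0 0 0 0 0 100;0 0 0 0 0 0 100'
python3 - <<'E'
from h import *
np.set_printoptions(precision=1,suppress=True)
rr=np.array([580,-263.3,0]);Rr=R.from_euler('z',.34).as_matrix()
# model: jar lying, lid at -x; glass 0..84 from base at x=+55
zl=Rr@[-1,0,0];th=np.linspace(0,2*np.pi,50)
def cyl(h0,h1,r): return np.vstack([rr+(Rr@np.c_[55-h+0*th,r*np.cos(th),82+r*np.sin(th)].T).T for h in(h0,h1)])
for n in("top","scene"):
    im=viewer.capture(n)[:,:,::-1]; cv2.imwrite(f"pics/{n}5.png",im)
    hsv=cv2.cvtColor(im,cv2.COLOR_BGR2HSV); p=proj(n,cyl(0,84,30)); u0,v0=(p.min(0)-15).astype(int);u1,v1=(p.max(0)+15).astype(int)
    def rep(name,m,model):
        k,l,st,c=cv2.connectedComponentsWithStats(m[v0-20:v1+30,u0-20:u1+20]); i=1+st[1:,4].argmax(); q=np.argwhere(l==i)[:,::-1]+[u0-20,v0-20]
        ref=np.zeros(im.shape[:2],np.uint8);cv2.fillConvexPoly(ref,cv2.convexHull(np.int32(np.round(model))),1);r=np.argwhere(ref)[:,::-1]
        ang=lambda z:(lambda e:np.arctan2(*e[1][:,1][::-1])%np.pi)(np.linalg.eigh(np.cov(z.T*1.)))
        print(n,name,"seen",q.mean(0),len(q),"ang %.3f"%ang(q),"model",r.mean(0),len(r),"ang %.3f"%ang(r))
    rep("glass",cv2.inRange(hsv,(5,130,40),(22,255,255)),p)
    lo=cv2.inRange(hsv,(95,10,110),(125,90,255)); rep("lid",lo,proj(n,cyl(89,110,29)))
print(readout.get_obs()['tool_pos'],readout.get_obs()['time'])
E
```

```text
time: 17.92
tool_pos: [395.4, -328.8, 291.1]
tcp_rot: [3.139, -0.757, 0.342]
contact_force: [0.0, -1.1, 0.9]
grip_width: 91.7
finger_force: 0.0
time: 18.42
tool_pos: [347.8, -327.9, 395.7]
tcp_rot: [3.136, -0.758, 0.346]
contact_force: [0.1, 0.6, -0.8]
grip_width: 91.4
finger_force: 0.0
top glass seen [383.7 199.5] 671 ang 1.206 model [383.9 199.2] 786 ang 1.219
top lid seen [391.2 218.6] 107 ang 2.750 model [391.6 219.1] 222 ang 2.772
scene glass seen [246.7 280.7] 913 ang 0.792 model [246.7 280.8] 1033 ang 0.699
scene lid seen [230.3 263.8] 47 ang 2.432 model [234.  269.8] 503 ang 2.317
[ 348.1 -327.7  395. ] 18.5167
```

```bash
python3 -c "
from plant import order; print(order.close_job())"
```

```text
the job is handed in; nothing more can be done
None
```

The job is handed in at about 18.5 s on the robot's clock. The roll is keyed over the pin and on the seat disc, the amber jar lies on the rest within about 1 to 2 mm of centre, both are released, and I saw no bystander move. The hand-in gave no verdict.

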